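Carry the top-heavy swing canister to its collar on the glass shelf

ROBOT

A 6-joint arm with a two-finger parallel gripper is mounted at the origin on the work surface. World frame = base frame: x ahead of the robot, y to its left, z up, the work surface at z = 0. Lengths are in m, angles in rad, forces in N, time in s.
With the tool pointing down it reaches from about 0.375 to 0.975 m from the base axis. Payload 3.8 kg.
Tool frame: the origin (TCP) lies at the very end of the fingers, on their centre line; the grasp point (between the pads) lies 19 mm behind it; z points along the fingers, y is the line along which they close (so a half turn about z gives the same grasp; the last joint's range is limited). The gripper opens to 85 mm and grips with 20 to 120 N. Pads are 22 mm wide; open, the fingers measure 114 mm over their backs; the gripper's body (76 mm by 85 mm) begins 54 mm behind the grasp point. The pads swing forward as they close: fully open they stand 13 mm farther back than shut.
Start: joints at [1.24, 0.264, 1.604, -0, 1.274, -0.037], TCP at [0.195, 0.646, 0.206] pointing down, gripper open.
Joint ranges: [-2.63, 2.63], [-0.94, 2.18], [0.31, 2.57], [-1.31, 4.45], [0, 2.66], [-2.55, 2.55]. Speed limits (rad/s): [2.57, 2.57, 3.14, 3.14, 3.14, 3.14].

INTERFACE

Orientations are given as a rotation vector (axis times angle).
In Python, from workcell import bot, vision gives the robot as it stands. The module is installed in compiled form; this text tells all that it offers.
- The arm moves only by the tool play_rows, never from a script. Its argument "moves" is a list that holds one entry, the list of rows, each a list of 7 numbers: the turn, a rotation vector about the tool's x, y, z as a fraction of full scale, then the shift along the tool's x, y, z as a fraction of full scale, then the finger opening in mm, from 0 to 85.4. In form: [[[ax, ay, az, x, y, z, jaw], ...]]. A call has 1 to 5 rows; each row shifts and turns the commanded pose from where the row before left it, along the tool's axes as they then stand; what a row does not reach is not made up. Full scale, the value 1, is 0.1 m for a shift and 0.5 rad for a turn. A row lasts 1/12 s, in which the tool goes at most 41.7 mm and 7.16 degrees, less where a joint would pass 70% of its speed; a pose out of reach is approached as far as the arm can. A call with a number of a shift or a turn outside -1 to 1 is refused whole. A call with a gripper value outside its range is refused whole. The fingers move at their own pace and stop on an object; "newtons" is the grip in N (left out, the last holds). Time passes only in rows, so rows that do not move let the fingers close. It gives the time, the measured TCP pose, the force, the opening and the grip force at its end, in the units of the state.
- bot.read_state(): the state, without advancing time (a new reading comes with each control period).
- vision.read_camera(name): name is "scene" or "top" or "wrist"; returns a dict with "image" (400x640x3 uint8, red, green, blue), "depth" (400x640 float32, m along the optical axis (not along the pixel's ray), 0 where there is no reading), "K" (3x3 intrinsics, pixels), "R" (3x3) and "t" (3): a world point X has camera coordinates R X + t. Camera axes: x right, y down, z forward; pixel columns grow to the right and rows downward; lengths in m; the calibration is good to about 2 mm. A picture is of the moment at which its call begins.
- bot.finish_job(): hands the job in; it is judged then, once.
The state is a dict: "time": time; "q": joint angles; "joint_vel": joint speeds; "joint_torque": joint torques, N m; "tool_pos": TCP position; "tcp_rot": TCP orientation; "wrist_force": force on the tool from outside, world axes, zero at the start; "torque": the same for the moment, N m; "width": opening from 0.0 (shut) to 1.0 (fully open); "grip_force": force on a finger pad.
Only numpy, scipy, OpenCV 4.12 (cv2) and the standard library are available. Lean on these libraries where they do the work, as an engineer would, in place of code of your own. Each camera call takes 0.05 s, during which the arm holds its last target. There are 200 camera calls.

TASK

Move the swing canister home: lift its carrying frame by the wooden bar until the canister is clear of the black collar on the counter, and before carrying it across steady it there for at least two seconds, canister upright and frame level. Then carry it over to the orange collar on the glass shelf, steady it again above that collar, canister upright and frame level, for at least three seconds, lower it gently into the collar until the frame stands on the glass, centred on the collar, let go and draw back. The canister is top-heavy and swings on its pins as soon as it is out of a collar, so keep balancing it with the frame and never let it tip over; do not touch the canister itself with the gripper, and leave the other things on the shelf and the counter where they are.

Things in the scene. Friction and masses are not known exactly. Their poses are not given: they have to be found in the camera images.
- frame: Loose steel carrying frame, 0.38 kg, 234 mm tall, 178 mm wide over the black pin housings. Origin: centre of its underside; z up, y along pins and bar, x the way the canister swings. Side plates (30 mm in x, 8 mm thick) stand at y = -73 and +73 mm on rubber feet 140 mm long (x), 14 mm wide. There is no floor between the feet: the frame straddles a collar
- bar (a point): Middle of the frame's dark wooden handle bar, 223 mm above the frame's underside, over its centre. The bar runs along the frame's y: 18 mm thick (x), 138 mm long (y), 22 mm high; its underside is 28 mm above the canister's lid. Axes as the frame
- canister: Clear acrylic canister with steel foot and heavy steel lid, about 0.42 kg (hidden: 15 % less to 20 % more), hung on two pins in the frame. Origin: on the pin axis, 96 mm above the frame's underside; z along its own axis to the lid, y along the pins. 84 mm wide. It turns about y between pour stops 0.7 rad either way; positive: lid towards the frame's +x. No dry friction in the pins
- lid (a point): Centre of the lid's top (lid 86 mm wide, orange seal below it and orange disc on it), 88 mm above the pins. The canister is top-heavy: its centre of mass is 9.4 mm above the pins; inertia about the pins 0.0024 kg m2, scaling with its mass
- foot (a point): Centre of the canister's underside (edge bevelled 5 mm), 82 mm below the pins, 14 mm above the ground under the frame. Soft springs in the pins (0.019 N m/rad together, towards zero angle in the frame) are too weak to hold it upright; dampers there give 0.0095 N m s/rad. So, out of a collar, it falls from upright with a time constant of about 0.7 s, and tilting the frame about its y drags it along
- counter_collar: Fixed black ring on the counter in which the canister's foot is parked at the start. Origin: centre of its underside; z up. 40 mm high, bore 99 mm, widening over the top 12 mm to 111 mm; outside 119 mm. In a collar the canister can lean only about 0.1 rad either way, and at the start it leans on this one, lid towards the frame's +x
- shelf_collar: Fixed orange ring of the same shape and size on the glass shelf, where the canister belongs. Origin: centre of its underside, on the glass, 70 mm above the counter; z up. The frame may stand over it at any yaw that keeps its feet on the glass
- shelf: Fixed glass shelf on steel brackets. Origin: middle of its front top edge, at x = 0.58 m, 70 mm above the counter. The glass is 8 mm thick and reaches from there 215 mm back to the tiled upstand (at x = 0.80 m, 174 mm high), and 530 mm to either side
- cup: White espresso cup with a handle, 64 mm wide, 58 mm tall, standing on the glass shelf; origin: centre of its underside. To be left alone
- jar: Amber glass jar with a wooden lid, 76 mm wide, 120 mm tall, standing on the glass shelf; origin: centre of its underside. To be left alone
- spoon: Short stainless spoon, 130 mm long, lying on the counter; origin at its middle. To be left alone
- milk_jug: Steel milk jug with a handle, 88 mm wide, 95 mm tall, on the counter; origin: centre of its underside. To be left alone
- tamper: Steel coffee tamper, 58 mm wide, 92 mm tall, on the counter; origin: centre of its underside. To be left alone
- grinder: Hand grinder fixed to the front edge of the glass shelf by its screw clamp, its crank reaching 247 mm above the counter; origin: on the front edge of the glass, at the top of the glass. It cannot move; keep clear of it
There are look-alikes about, which are no part of the job. Leave any yellow look-alike of the frame alone.

How it is judged:
On the way, in this order (a step that is already met when the one before it is completed fails the run):
1. frame lifted more than 28 mm off the counter, still well away from the shelf collar, with the canister upright and the frame level (each within 0.12 rad) for 2 s (height (world z) of frame above 0.028 m and horizontal distance between frame and shelf_collar above 0.1 m and angle between each of canister, frame's own z axis and vertical below 0.12 rad), for 2 s.
2. frame above the shelf collar (within 40 mm sideways, feet more than 28 mm over the glass) with the canister upright and the frame level (each within 0.12 rad) for 3 s (z of frame in the frame of shelf_collar above 0.028 m and horizontal distance between frame and shelf_collar below 0.04 m and angle between each of canister, frame's own z axis and vertical below 0.12 rad), for 3 s.
At the end, for the whole second after the job is handed in: The frame stands level on the glass (height within 8 mm, tilt under 0.06 rad), centred on the shelf collar within 12 mm, the canister's foot in the collar (canister within 0.28 rad of upright), the frame at rest and released; the canister may still be settling against the collar (under 0.4 rad/s) (horizontal distance between frame and shelf_collar below 0.012 m and z of frame in the frame of shelf_collar between -0.008 and 0.008 m and angle between frame's own z axis and vertical below 0.06 rad and angle between canister's own z axis and vertical below 0.28 rad and linear speed of frame below 0.02 m/s and angular speed of canister below 0.4 rad/s); the robot touches nothing.
It fails at once if the canister tips more than 0.45 rad from upright (angle between canister's own z axis and vertical above 0.45 rad).
It fails at once if the gripper touches the canister (contact force between the fingers and canister above 2 N).
It fails at once if the frame or the canister is slammed down on the glass or the shelf collar (over 40 N) (contact force between frame and shelf above 40 N or contact force between canister and shelf_collar above 40 N).
It fails at once if the cup, jar, spoon, milk jug or tamper is pushed more than 30 mm (distance of any of cup, jar, spoon, milk_jug, tamper from where it was at the start of the episode above 0.03 m).
It also fails if it takes over 72 s, if anything falls off the work surface, if the arm or the gripper's body presses on something with over 40 N, if the wrist force passes 120 N, or if a joint passes its speed limit or range.

## Working session

There is one attempt and no reset: what is moved stays moved. The work goes in short steps, Python scripts to look and compute and a tool call to move; the robot and the scene stay as the last step left them, time stands still between calls to the robot, and variables do not carry over. Pictures are saved under pics/ and viewed, at most 10 in all, crops included, and the job is handed in when it is done.

Besides the shell and the picture viewer there is one more tool, called after ">>>" as a command line: name --argument value ..., lists and objects as JSON in quotes. play_rows: Moves the arm, as the interface text tells. Its arguments: {"type":"object","properties":{"moves":{"type":"array","items":{"type":"array","items":{"type":"array","items":{"type":"number"}}}},"newtons":{"type":"number"}},"required":["moves"]}

```bash
mkdir -p pics
cat > h.py <<'E'
import numpy as np, cv2
from workcell import bot, vision
def cam(n):
    return vision.read_camera(n)
def px(c,u,v,d=None):
    if d is None:
        p=c['depth'][int(v)-1:int(v)+2,int(u)-1:int(u)+2]; d=np.median(p[p>0])
    pc=np.array([(u-c['K'][0,2])/c['K'][0,0]*d,(v-c['K'][1,2])/c['K'][1,1]*d,d])
    return c['R'].T@(pc-c['t'])
def proj(c,X):
    p=c['R']@np.asarray(X)+c['t']; p=c['K']@p; return p[:2]/p[2]
def save(name,im): cv2.imwrite('pics/'+name,im[:,:,::-1])
E
python3 - <<'E'
from h import *
import pickle
for n in('scene','top'):
    c=cam(n); save(n+'0.png',c['image']); pickle.dump(c,open(n+'0.pkl','wb')); print(n,c['K'].round(0).tolist(),(-c['R'].T@c['t']).round(3),c['R'][2].round(2))
s=bot.read_state();print({k:np.round(v,3).tolist() for k,v in s.items()})
E
```

```text
scene [[381.0, 0.0, 323.0], [0.0, 381.0, 207.0], [0.0, 0.0, 1.0]] [1.016 0.657 0.838] [-0.5  -0.6  -0.62]
top [[460.0, 0.0, 335.0], [0.0, 460.0, 201.0], [0.0, 0.0, 1.0]] [ 0.34  -0.004  1.471] [ 0.09 -0.01 -1.  ]
{'time': 0.1, 'q': [1.24, 0.265, 1.605, 0.0, 1.274, -0.037], 'joint_vel': [0.001, -0.001, -0.005, 0.0, -0.001, -0.001], 'joint_torque': [0.0, -51.671, -36.859, -0.0, 0.006, -0.0], 'tool_pos': [0.195, 0.645, 0.205], 'tcp_rot': [-0.46, -3.107, 0.003], 'wrist_force': [0.001, -0.992, 0.132], 'torque': [-0.003, -0.02, -0.027], 'grip_force': 0.0, 'width': 1.0}
```

View pics/scene0.png

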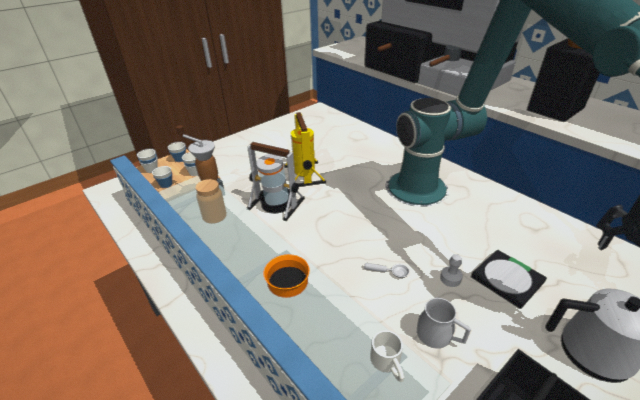

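View pics/top0.png

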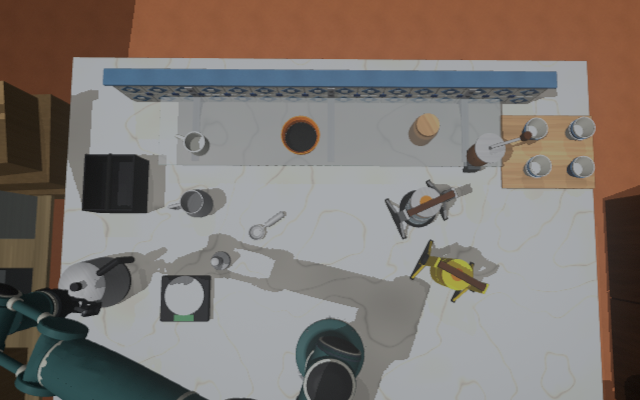

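Candidates: steel frame with wooden bar at scene (270,150) / top (427,202); yellow look-alike at scene (302,150) / top (455,273), left alone. The orange collar is at top (300,135) / scene (287,275), with jar at top (427,125) and grinder at (487,150).

Run:
```python
from h import *
import pickle
s=pickle.load(open('scene0.pkl','rb'));t=pickle.load(open('top0.pkl','rb'))
a=cv2.resize(s['image'][130:230,220:330],None,fx=4.5,fy=4.5,interpolation=cv2.INTER_CUBIC)
b=cv2.resize(t['image'][165:245,375:475],None,fx=4.5,fy=4.5,interpolation=cv2.INTER_CUBIC)
H=np.zeros((450,800,3),np.uint8);H[:450,:400]=a[:450,:400];H[:360,400:800]=b[:360,:400]
save('crop1.png',H)
# orange collar from depth of both
for n,c in(('s',s),('t',t)):
    hsv=cv2.cvtColor(c['image'],cv2.COLOR_RGB2HSV)
    v,u=np.where((hsv[...,0]<16)&(hsv[...,0]>4)&(hsv[...,1]>200)&(hsv[...,2]>100))
    P=np.array([px(c,x,y,c['depth'][y,x]) for x,y in zip(u,v)])
    k=(abs(P[:,2]-.11)<.006)&(P[:,0]>.58)&(P[:,0]<.8); Q=P[k]
    A=np.c_[2*Q[:,:2],np.ones(len(Q))]; r=np.linalg.lstsq(A,(Q[:,:2]**2).sum(1),rcond=None)[0]
    print(n,k.sum(),r[:2],np.sqrt(r[2]+r[0]**2+r[1]**2),Q.min(0),Q.max(0))
# bar points in top: height ~0.234
for n,c in(('s',s),('t',t)):
    d=c['depth'];v,u=np.mgrid[:400,:640];dd=d.astype(float)
    pc=np.stack([(u-c['K'][0,2])/c['K'][0,0]*dd,(v-c['K'][1,2])/c['K'][1,1]*dd,dd],-1); W=(pc-c['t'])@c['R']
    m=(W[...,2]>.226)&(W[...,2]<.242)&(W[...,0]<.7)&(W[...,0]>.4)&(W[...,1]<0)&(W[...,1]>-.5)&(d>0)
    Q=W[m]; I=c['image'][m].astype(float)
    yel=(I[:,0]-I[:,2])
    print(n,len(Q)); 
    from scipy.cluster.vq import kmeans2
    ce,l=kmeans2(Q[:,:2],2,seed=1,minit='++')
    for i in(0,1):
        q=Q[l==i]; 
        (cx,cy),(w,h),an=cv2.minAreaRect((q[:,:2]*1000).astype(np.float32)); print(i,len(q),q.mean(0).round(4),'rect',cx,cy,w,h,an,np.linalg.svd(q[:,:2]-q[:,:2].mean(0),full_matrices=False)[2][0], q[:,2].mean())
```

```text
s 97 [0.66593653 0.09337784] 0.05480253992077478 [0.60892954 0.03879173 0.1040053 ] [0.72306958 0.14799904 0.11238845]Traceback (most recent call last):
  File "<stdin>", line 13, in <module>
IndexError: too many indices for array: array is 1-dimensional, but 2 were indexed
```

View pics/crop1.png

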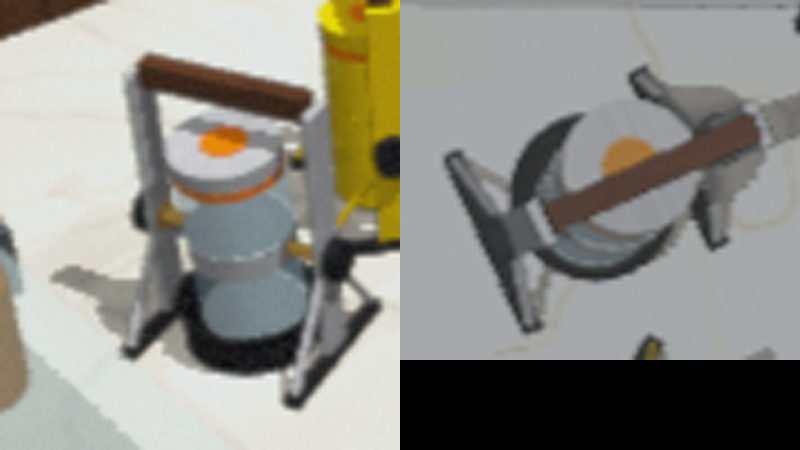

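The crop shows the steel frame: bar from (150,75) to (305,100) in the left crop, lid leaning towards the shelf (world +x side), foot in the black collar.

Run:
```python
from h import *
import pickle
s=pickle.load(open('scene0.pkl','rb'));t=pickle.load(open('top0.pkl','rb'))
for n,c in(('s',s),('t',t)):
    d=c['depth'];v,u=np.mgrid[:400,:640];dd=d.astype(float)
    pc=np.stack([(u-c['K'][0,2])/c['K'][0,0]*dd,(v-c['K'][1,2])/c['K'][1,1]*dd,dd],-1); W=(pc-c['t'])@c['R']
    I=c['image'].astype(int)
    hsv=cv2.cvtColor(c['image'],cv2.COLOR_RGB2HSV)
    org=(hsv[...,0]<16)&(hsv[...,1]>170)&(hsv[...,2]>90)
    def rep(nm,m):
        q=W[m]
        if len(q)<4: print(n,nm,len(q));return
        (cx,cy),(w,h),an=cv2.minAreaRect((q[:,:2]*1000).astype(np.float32)); sv=np.linalg.svd(q[:,:2]-q[:,:2].mean(0),full_matrices=False)[2][0]
        print(n,nm,len(q),q.mean(0).round(4),'rect',np.round([cx,cy,w,h],1),'dir',np.degrees(np.arctan2(sv[1],sv[0])).round(1))
    box=lambda x0,x1,y0,y1,z0,z1:(W[...,0]>x0)&(W[...,0]<x1)&(W[...,1]>y0)&(W[...,1]<y1)&(W[...,2]>z0)&(W[...,2]<z1)&(d>0)
    rep('bar',box(.38,.58,-.4,-.1,.228,.245)&(I[...,0]>I[...,2]+15)&~org&((u<430) if n=='s' else (v<235))&((u<292) if n=='s' else True))
    rep('disc',box(.38,.62,-.4,-.1,.17,.2)&org)
    m=box(.58,.78,0,.2,.105,.116)&org; rep('collar',m)
    q=W[m][:,:2]
    if len(q)>5: r=np.linalg.lstsq(np.c_[2*q,np.ones(len(q))],(q**2).sum(1),rcond=None)[0];print(r[:2])
    for nm,b in dict(jar=(.6,.78,-.35,-.15,.18,.2),grinder=(.5,.7,-.5,-.32,.1,.3),yel=(.3,.5,-.5,-.2,.22,.25)).items():
        m=box(*b); q=W[m]; print(n,nm,len(q), q.min(0).round(3) if len(q) else'',q.max(0).round(3) if len(q) else '')
```

```text
s bar 163 [ 0.4519 -0.2692  0.2325] rect [ 450.1 -271.5   23.5  136.8] dir 114.3
s disc 15 [ 0.4501 -0.2701  0.185 ] rect [ 448.3 -270.9   15.2   25.1] dir 103.0
s collar 99 [0.648  0.0887 0.108 ] rect [665.9  94.4 106.9 113.3] dir -13.2
[0.665908   0.09300677]
s jar 270 [ 0.646 -0.308  0.18 ] [ 0.712 -0.243  0.192]
s grinder 863 [ 0.502 -0.499  0.1  ] [ 0.646 -0.343  0.248]
s yel 269 [ 0.302 -0.343  0.22 ] [ 0.495 -0.201  0.236]
t bar 306 [ 0.4504 -0.2734  0.2349] rect [ 451.  -274.    16.9  136.6] dir 114.3
t disc 0
t collar 29 [0.7112 0.0813 0.1077] rect [706.2  84.2  95.4  27.1] dir 75.9
[0.66572589 0.09090607]
t jar 432 [ 0.647 -0.311  0.181] [ 0.712 -0.246  0.198]
t grinder 975 [ 0.501 -0.5    0.101] [ 0.646 -0.345  0.252]
t yel 401 [ 0.302 -0.351  0.221] [ 0.496 -0.201  0.242]
```

>>> play_rows --moves '[[[0, 0, 0.244, 0, 0, -0.35, 50], [0, 0, 0.244, 0, 0, -0.35, 50], [0, 0, 0.244, 0, 0, -0.35, 50], [0, 0, 0.244, 0, 0, -0.35, 50], [0, 0, 0.244, 0, 0, -0.35, 50]]]' --newtons 100

```text
time: 0.52
tool_pos: [0.1953, 0.6456, 0.3823]
tcp_rot: [1.38, 2.822, -0.002]
wrist_force: [0.7, 1.1, -0.3]
width: 0.585
grip_force: 0.0
```

>>> play_rows --moves '[[[0, 0, 0.244, 0, 0, 0, 50], [0, 0, 0.242, 0, 0, 0, 50], [0, 0, 0, -0.38, 0.12, 0, 50], [0, 0, 0, -0.38, 0.12, 0, 50], [0, 0, 0, -0.38, 0.12, 0, 50]]]'

```text
time: 0.93
tool_pos: [0.2753, 0.556, 0.3803]
tcp_rot: [1.701, 2.641, -0.002]
wrist_force: [1.5, 0.3, -0.1]
width: 0.586
grip_force: 0.0
```

Run:
```python
from h import *
from scipy.spatial.transform import Rotation as R
s=bot.read_state();print(s['time'],s['tool_pos'],s['width'],s['q']);print(R.from_rotvec(s['tcp_rot']).as_matrix().round(3))
import pickle
t=pickle.load(open('top0.pkl','rb')); b=np.array([.4505,-.273])
xf=np.array([.911,.4115]); D=px(t,425.4,199.9,None); print('disc',D)
n=px(t,425.4,199.9,1.0);o=-t['R'].T@t['t']; r=n-o; P=o+r*(.184-o[2])/r[2]; print(P,(P[:2]-b)@xf)
```

```text
0.9333 [0.27527935 0.55602762 0.38029672] 0.5861884078481178 [ 1.07111099e+00  1.06448780e-01  1.47601468e+00 -2.72661197e-04
  1.56073979e+00  6.45067244e-01]
[[-0.413  0.911 -0.001]
 [ 0.911  0.413 -0.002]
 [-0.001 -0.001 -1.   ]]
disc [ 0.46330294 -0.2695135   0.18345665]
[ 0.46325094 -0.26940144  0.184     ] 0.013096917810995222
```

>>> play_rows --moves '[[[0, 0, 0, -0.39, 0.05, 0, 50], [0, 0, 0, -0.39, 0.05, 0, 50], [0, 0, 0, -0.39, 0.05, 0, 50], [0, 0, 0, -0.39, 0.05, 0, 50], [0, 0, 0, -0.39, 0.05, 0, 50]]]'

```text
time: 1.35
tool_pos: [0.3786, 0.3876, 0.3808]
tcp_rot: [-1.704, -2.639, 0.001]
wrist_force: [0.3, 0.5, -0.2]
width: 0.587
grip_force: 0.0
```

>>> play_rows --moves '[[[0, 0, 0, -0.39, -0.05, 0, 50], [0, 0, 0, -0.39, -0.05, 0, 50], [0, 0, 0, -0.39, -0.05, 0, 50], [0, 0, 0, -0.39, -0.05, 0, 50], [0, 0, 0, -0.39, -0.05, 0, 50]]]'

```text
time: 1.77
tool_pos: [0.4355, 0.1996, 0.3809]
tcp_rot: [-1.704, -2.639, 0.001]
wrist_force: [0.6, 0.1, 0.2]
width: 0.586
grip_force: 0.0
```

>>> play_rows --moves '[[[0, 0, 0, -0.39, -0.14, 0, 50], [0, 0, 0, -0.39, -0.14, 0, 50], [0, 0, 0, -0.39, -0.14, 0, 50], [0, 0, 0, -0.39, -0.14, 0, 50], [0, 0, 0, -0.39, -0.14, 0, 50]]]'

```text
time: 2.18
tool_pos: [0.4514, -0.0069, 0.3811]
tcp_rot: [-1.704, -2.639, 0.0]
wrist_force: [0.9, -0.2, -0.0]
width: 0.584
grip_force: 0.0
```

>>> play_rows --moves '[[[0, 0, 0, -0.39, -0.14, 0, 50], [0, 0, 0, -0.39, -0.14, 0, 50], [0, 0, 0, -0.39, -0.14, 0, 50], [0, 0, 0, -0.39, -0.14, 0, 50], [0, 0, 0, -0.3, -0.14, 0, 50]]]'

```text
time: 2.6
tool_pos: [0.4644, -0.2062, 0.3807]
tcp_rot: [-1.706, -2.638, 0.001]
wrist_force: [0.3, -0.5, -0.3]
width: 0.586
grip_force: 0.0
```

Run:
```python
from h import *
from scipy.spatial.transform import Rotation as R
s=bot.read_state();M=R.from_rotvec(s['tcp_rot']).as_matrix();print(s['time'],s['tool_pos'],s['width'],s['q'].round(2) if hasattr(s['q'],'round') else s['q']);print(M.round(3))
print('to go (units)',(M.T@(np.array([.4505,-.273,.206])-s['tool_pos'])*10).round(3))
c=cam('wrist');save('w1.png',c['image'])
```

```text
2.6 [ 0.46437257 -0.20622143  0.38065749] 0.5862913664915412 [-0.47 -0.11  1.7  -0.    1.56 -0.89]
[[-0.41   0.912 -0.001]
 [ 0.912  0.41  -0.   ]
 [ 0.    -0.001 -1.   ]]
to go (units) [-0.552 -0.399  1.747]
```

View pics/w1.png

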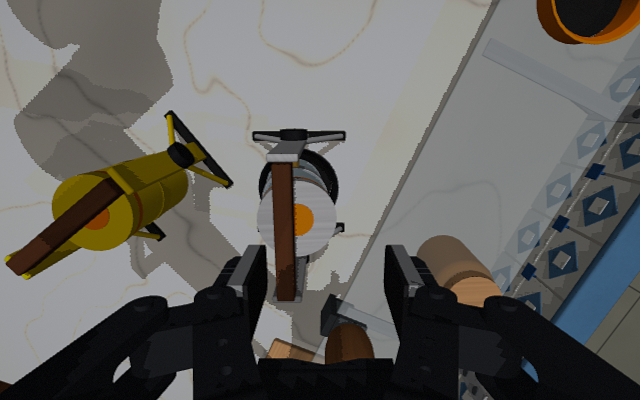

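The wrist view shows the steel bar vertical at column ~285 (aligned with the tool), orange disc at (302,220) to its +x side, and the yellow frame clear at left.

>>> play_rows --moves '[[[0, 0, 0, -0.28, -0.2, 0, 50], [0, 0, 0, -0.27, -0.2, 0, 50], [0, 0, 0, 0, 0, 0.3, 50], [0, 0, 0, 0, 0, 0.3, 50], [0, 0, 0, 0, 0, 0, 50]]]'

```text
time: 3.07
tool_pos: [0.4474, -0.2683, 0.3139]
tcp_rot: [-1.7, -2.627, -0.001]
wrist_force: [-1.1, -0.1, -1.4]
width: 0.587
grip_force: 0.0
```

```bash
cat > w.py <<'E'
from h import *
from scipy.spatial.transform import Rotation as R
def cloud(c):
    d=c['depth'].astype(float);v,u=np.mgrid[:400,:640]
    pc=np.stack([(u-c['K'][0,2])/c['K'][0,0]*d,(v-c['K'][1,2])/c['K'][1,1]*d,d],-1)
    return (pc-c['t'])@c['R'],d>0
def orange(c):
    h=cv2.cvtColor(c['image'],cv2.COLOR_RGB2HSV); return (h[...,0]<16)&(h[...,1]>170)&(h[...,2]>80)
E
python3 - <<'E'
from w import *
s=bot.read_state();M=R.from_rotvec(s['tcp_rot']).as_matrix();p=s['tool_pos']
c=cam('wrist');W,ok=cloud(c);T=(W-p)@M   # tool coords
z=W[...,2]; m=ok&(z>.228)&(z<.242)&(abs(T[...,1])<.03)&(abs(T[...,0])<.1)
I=c['image'].astype(int); br=m&(I[...,0]>I[...,2]+15)
q=T[br];print(len(q),q.min(0).round(4),q.max(0).round(4),np.median(q,0).round(4)); print('z',np.median(z[br]))
for a in np.arange(-.08,.081,.02):
    k=q[abs(q[:,0]-a)<.01]; 
    if len(k): print(a.round(2),np.percentile(k[:,1],[3,50,97]).round(4))
o=orange(c)&ok&(abs(T[...,0])<.05)&(abs(T[...,1])<.06)&(z>.17)&(z<.2); print('disc',o.sum(),T[o].mean(0) if o.any() else '', z[o].mean(),np.argwhere(o).min(0),np.argwhere(o).max(0))
print(M.round(3),p)
print('togo',(.206-p[2])*-10)
save('w2.png',c['image'])
E
```

```text
4395 [-0.075  -0.007   0.0777] [0.0621 0.0111 0.085 ] [0.0014 0.0018 0.0806]
z 0.2332628103777158
-0.08 [-0.0058  0.0019  0.0101]
-0.06 [-0.0058  0.0019  0.0102]
-0.04 [-0.0065  0.0018  0.01  ]
-0.02 [-0.0064  0.0017  0.0098]
0.0 [-0.0062  0.0023  0.0104]
0.02 [-0.0062  0.0016  0.0101]
0.04 [-0.0068  0.0015  0.0098]
0.06 [-0.0067  0.0015  0.0096]
disc 15 [-0.00236422  0.02249349  0.13091209] 0.18278726683048674 [171 341] [209 358]
[[-0.41   0.912 -0.01 ]
 [ 0.912  0.41   0.007]
 [ 0.011 -0.007 -1.   ]] [ 0.44741421 -0.26827783  0.3138615 ]
togo 1.07861503767095
```

View pics/w2.png

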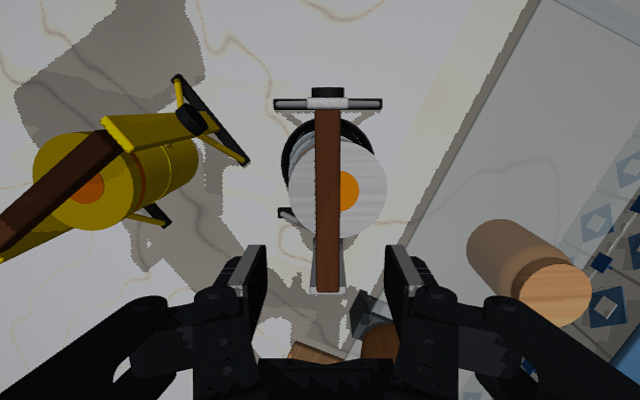

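Bar middle is at tool (-6, +2) mm, disc at (345,190) offset to +x; fingers straddle the bar.

>>> play_rows --moves '[[[0, 0, 0, -0.03, 0.01, 0.25, 50], [0, 0, 0, -0.03, 0.01, 0.25, 50], [0, 0, 0, 0, 0, 0.25, 50], [0, 0, 0, 0, 0, 0.2, 50], [0, 0, 0, 0, 0, 0.13, 50]]]'

```text
time: 3.53
tool_pos: [0.4555, -0.274, 0.2131]
tcp_rot: [-1.703, -2.64, -0.0]
wrist_force: [-0.7, 0.2, -0.0]
width: 0.586
grip_force: 0.0
```

```bash
cat > meas.py <<'E'
from w import *
s=bot.read_state();M=R.from_rotvec(s['tcp_rot']).as_matrix();p=np.array(s['tool_pos'])
print('t',round(s['time'],2),'p',p.round(4),'w',round(s['width'],3),'g',s['grip_force'],'f',np.round(s['wrist_force'],1),'tq',np.round(s['torque'],2));print(M.round(3))
E
python3 meas.py
```

```text
t 3.53 p [ 0.4555 -0.274   0.2131] w 0.586 g 0.0 f [-0.7  0.2 -0. ] tq [ 0.    0.03 -0.01]
[[-0.412  0.911 -0.   ]
 [ 0.911  0.412  0.   ]
 [ 0.    -0.    -1.   ]]
```

>>> play_rows --moves '[[[0, 0, 0, 0.03, -0.03, 0.0, 50], [0, 0, 0, 0, 0, 0, 50], [0, 0, 0, 0, 0, 0, 50]]]'

```text
time: 3.78
tool_pos: [0.4523, -0.2735, 0.2157]
tcp_rot: [1.702, 2.637, -0.0]
wrist_force: [0.4, 0.3, 0.8]
width: 0.584
grip_force: 0.0
```

```bash
python3 meas.py
python3 - <<'E'
from w import *
s=bot.read_state();M=R.from_rotvec(s['tcp_rot']).as_matrix();p=s['tool_pos']
c=cam('wrist');W,ok=cloud(c);T=(W-p)@M;z=W[...,2]
m=ok&(z>.226)&(z<.242)&(abs(T[...,1])<.022)&(abs(T[...,0])<.1);I=c['image'].astype(int); br=m&(I[...,0]>I[...,2]+15)
q=T[br];print(len(q),np.percentile(q,[2,50,98],axis=0).round(4).tolist())
save('w3.png',c['image']);np.savez('w3.npz',T=T,im=c['image'],ok=ok)
E
```

```text
t 3.78 p [ 0.4523 -0.2735  0.2157] w 0.584 g 0.0 f [0.4 0.3 0.8] tq [-0.   -0.01 -0.  ]
[[-0.412  0.911  0.003]
 [ 0.911  0.412 -0.002]
 [-0.003  0.002 -1.   ]]
10459 [[-0.0542, -0.0094, -0.0189], [0.0161, -0.0011, -0.0176], [0.0678, 0.0074, -0.0161]]
```

View pics/w3.png

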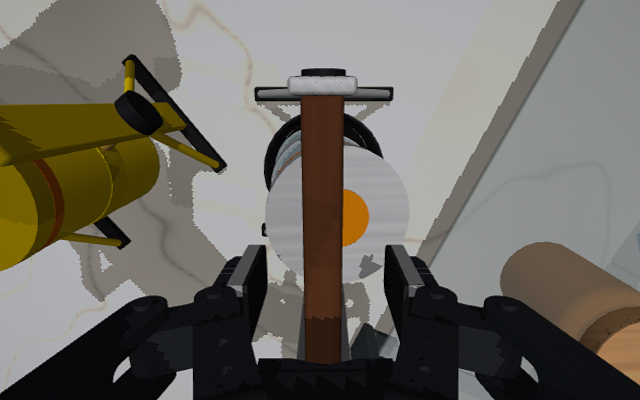

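>>> play_rows --moves '[[[0, 0, 0, -0.01, 0, 0.11, 50], [0, 0, 0, 0, 0, 0, 10], [0, 0, 0, 0, 0, 0, 10], [0, 0, 0, 0, 0, 0, 10], [0, 0, 0, 0, 0, 0, 10]]]' --newtons 100

```text
time: 4.25
tool_pos: [0.4513, -0.2741, 0.2026]
tcp_rot: [-1.704, -2.638, 0.001]
wrist_force: [-2.2, 0.4, 1.9]
width: 0.166
grip_force: 98.0
```

```bash
cat > th.py <<'E'
from w import *
def lid(c,p,M):
    """theta of canister rel. to tool z, about tool x, from lid plane and lid position"""
    W,ok=cloud(c);T=(W-p)@M; z=T[...,2]
    h=cv2.cvtColor(c['image'],cv2.COLOR_RGB2HSV)
    m=ok&(abs(z-.020)<.016)&(abs(T[...,0])<.055)&(abs(T[...,1])<.07)&(abs(T[...,1])>.013)
    q=T[m]
    for _ in range(4):
        A=np.c_[q,np.ones(len(q))]; co=np.linalg.lstsq(A[:,[0,1,3]],q[:,2],rcond=None)[0]
        r=T[...,2]-(T[...,0]*co[0]+T[...,1]*co[1]+co[2]); mm=m&(abs(r)<.003); q=T[mm]
    # lid outline circle: keep top half extents
    pts=[]
    for x in np.arange(-.01,.036,.003):
        k=q[abs(q[:,0]-x)<.0015]
        if len(k)>5: pts.append((k[:,1].min(),k[:,1].max(),x))
    pts=np.array(pts)
    return co,q,pts
E
python3 meas.py
python3 - <<'E'
from th import *
s=bot.read_state();M=R.from_rotvec(s['tcp_rot']).as_matrix();p=s['tool_pos']
for i in range(2):
    c=cam('wrist');co,q,pts=lid(c,p,M);print(len(q),co.round(4));
print(pts.round(4).tolist()); W,ok=cloud(c);T=(W-p)@M
o=orange(c)&ok&(abs(T[...,2]-.02)<.02)&(abs(T[...,0])<.05)&(abs(T[...,1])<.06); print('disc',o.sum(),T[o].mean(0),T[o].min(0),T[o].max(0))
np.savez('w4.npz',T=T,im=c['image'],ok=ok)
E
```

```text
t 4.25 p [ 0.4513 -0.2741  0.2026] w 0.166 g 97.97112464904785 f [-2.2  0.4  1.9] tq [0.01 0.36 0.02]
[[-0.411  0.911 -0.001]
 [ 0.911  0.411 -0.   ]
 [ 0.    -0.001 -1.   ]]
8959 [0.0041 0.1029 0.0186]
8951 [0.0042 0.103  0.0186]
[[-0.0315, 0.0508, -0.01], [-0.032, 0.0518, -0.007], [-0.0326, 0.0521, -0.004], [-0.0329, 0.0522, -0.001], [-0.0328, 0.0524, 0.002], [-0.0327, 0.0523, 0.005], [-0.032, 0.052, 0.008], [-0.0319, 0.0512, 0.011], [-0.0312, 0.0502, 0.014], [-0.0301, 0.0495, 0.017], [-0.029, 0.0483, 0.02], [-0.0278, 0.0463, 0.023], [-0.0261, 0.0451, 0.026], [-0.0242, 0.0426, 0.029], [-0.0215, 0.0402, 0.032], [-0.0177, 0.0364, 0.035]]
disc 38 [0.01936468 0.0061184  0.02749325] [-0.01172709 -0.0231007   0.01835579] [0.0430693  0.02715309 0.03905317]
```

The wrist view showed the bar centred between the fingers, lid visible on both sides (265–408, 220). Grip is now firm (98 N), and the lid plane gives the lean: +0.103 rad. I'll write a model-based balance planner.

```bash
cat > step.py <<'E'
import sys,json
from th import *
from scipy.optimize import lsq_linear
# usage: step.py tx ty tz yaw_deg vmax [theta_only_first]   (TCP target, world; yaw = heading of tool y)
DT=1/12.;A,K,C,H,L=16.14,7.9,3.96,1.645,.107
def sim(st,phi_c,acc,pre=0.0,n_sub=8,tau=.05):
    """st=(theta,om,phi); phi_c per row commanded phi; acc per row accel along frame x"""
    th,om,ph=st; out=[];dt=DT/n_sub;last=st[3] if len(st)>3 else ph
    rows=[(last,0.,pre)]if pre else []
    rows+=[(a,b,DT) for a,b in zip(phi_c,acc)]; prev=last
    for a,b,T in rows:
        n=max(1,round(T/dt))
        for i in range(n):
            tgt=prev+(a-prev)*(i+1)/n; d=(tgt-ph)/tau; ph+=d*dt
            om+=dt*((A-K)*th-C*om+K*ph+C*d-H*b); th+=dt*om
        prev=a; out.append((th,om,ph))
    return out[1:] if pre else out
def plan(st,acc,N=14):
    acc=list(acc)+[0]*(N-len(acc))
    def f(u): 
        o=np.array(sim(st,u,acc,.05)); return np.r_[3*o[:,0],2*(o[-1,1]+5.46*o[-1,0]),.7*np.array(u),2*np.diff(np.r_[st[3],u])]
    b=f(np.zeros(N)); J=np.array([f(e)-b for e in np.eye(N)]).T
    return lsq_linear(J,-b,bounds=(-.11,.11)).x
def main():
    tgt=np.array([float(a) for a in sys.argv[1:4]]);yawt=np.radians(float(sys.argv[4]));vm=float(sys.argv[5])
    s=bot.read_state();M=R.from_rotvec(s['tcp_rot']).as_matrix();p=np.array(s['tool_pos'])
    try: D=json.load(open('st.json'))
    except Exception: D=None
    c=cam('wrist');co,q,pts=lid(c,p,M)
    xf=M[:2,1]/np.linalg.norm(M[:2,1]); phi=float(np.arcsin(-M[:2,2]@xf)); roll=float(np.arcsin(-M[:2,2]@(M[:2,0]/np.linalg.norm(M[:2,0]))))
    th=float(np.arctan(co[1]))+phi
    ypos=np.median(pts[:,:2].mean(1)) if len(pts) else 0
    cp=np.array(D['p']);v=np.array(D['v']);cph=D['phi'];cy=D['yaw']
    pt,po=D['pred']; e=th-pt; om=po+1.5*e; th_u=th if abs(e)<.15 else pt
    print(f"t {s['time']:.2f} n{len(q)} theta {th:.3f} (pos {ypos/.088+phi:.3f} pred {pt:.3f}) om {om:.3f} phi {phi:.3f}/cmd {cph:.3f} roll {roll:.3f} p {p.round(4)} cmd {cp.round(4)} g {s['grip_force']:.0f} fz {s['wrist_force'][2]:.1f}")
    yaw_m=np.degrees(np.arctan2(xf[1],xf[0])); print('yaw',yaw_m.round(1))
    # position profile
    P=[];V=[];pp=cp.copy();vv=v.copy();am=.5
    for i in range(14):
        d=tgt-pp;dist=np.linalg.norm(d);want=d/dist*min(vm,np.sqrt(2*.35*dist),dist/DT) if dist>1e-5 else 0*d
        dv=want-vv;n=np.linalg.norm(dv)
        if n>am*DT: dv*=am*DT/n
        vv=vv+dv;pp=pp+vv*DT;P.append(pp.copy());V.append(vv.copy())
    xw=np.array([np.cos(cy),np.sin(cy),0]); VV=np.array([v]+V)@xw; acc=np.diff(VV)/DT
    u=plan((th_u,om,phi,cph),acc)
    rows=[];a=cph;y=cy;pc=cp.copy()
    def Rm(y,a): # level tool, heading y, tilt a about tool x
        B=np.array([[-np.sin(y),np.cos(y),0],[np.cos(y),np.sin(y),0],[0,0,-1.]]); return B@R.from_rotvec([a,0,0]).as_matrix()
    Rc=Rm(y,a)
    for i in range(5):
        a=round(u[i]/.005)*.005; y=y+np.clip(yawt-y,-.05,.05)
        Rn=Rm(y,a); rv=R.from_matrix(Rc.T@Rn).as_rotvec()/.5
        sh=Rc.T@(P[i]-pc)*10
        r=np.round(np.r_[rv,sh],3)
        pc=pc+Rc@r[3:]/10; Rc=Rc@R.from_rotvec(r[:3]*.5).as_matrix(); rows.append(r.tolist()+[10])
    us=[round(x/.005)*.005 for x in u[:5]]
    o=sim((th_u,om,phi,cph),us,acc[:5],.05)
    D=dict(p=pc.tolist(),v=V[4].tolist(),phi=us[-1],yaw=float(y),pred=list(o[-1][:2]))
    json.dump(D,open('st.json','w'))
    print('u',np.round(u[:10],3).tolist(),'th',[round(x[0],3) for x in o]);print(json.dumps([rows]).replace(' ',''))
if __name__=='__main__':main()
E
python3 - <<'E'
from step import *
# check open-loop lift: theta free after row 2
u=[0,-.06,-.12,-.12,-.12]
o=sim((.105,0,0,0),u,[0]*5); print(np.round(o,3).tolist())
json.dump(dict(p=[.4513,-.2741,.2026+.07],v=[0,0,0],phi=-.12,yaw=float(np.radians(24.3)),pred=list(o[-1][:2])),open('st.json','w'))
pl=plan((*o[-1],-.12),[0]);print(pl.round(3)); print(np.round(sim((*o[-1],-.12),pl,[0]*14,.05),3)[:,0])
E
```

```text
Traceback (most recent call last):
  File "step.py", line 8, in sim
    th,om,ph=st; out=[];dt=DT/n_sub;last=st[3] if len(st)>3 else ph
    ^^^^^^^^
ValueError: too many values to unpack (expected 3)
```

```bash
sed -i 's/th,om,ph=st; out/th,om,ph=st[:3]; out/' step.py
cat > init.py <<'E'
from step import *
u=[0,-.06,-.12,-.12,-.12]
o=sim((.105,0,0,0),u,[0]*5); print(np.round(o,3).tolist())
json.dump(dict(p=[.4513,-.2741,.2026+.07],v=[0,0,0],phi=-.12,yaw=float(np.radians(24.3)),pred=list(o[-1][:2])),open('st.json','w'))
pl=plan((*o[-1],-.12),[0]);print(pl.round(3)); print(np.round(sim((*o[-1],-.12),pl,[0]*14,.05),3)[:,0])
E
python3 init.py
```

```text
[[0.108, 0.063, 0.0], [0.11, -0.027, -0.036], [0.101, -0.189, -0.092], [0.082, -0.219, -0.116], [0.065, -0.192, -0.119]]
[-0.11  -0.11  -0.103 -0.087 -0.071 -0.057 -0.046 -0.038 -0.032 -0.027
 -0.023 -0.02  -0.017 -0.016]
[0.043 0.031 0.021 0.012 0.005 0.002 0.    0.    0.    0.    0.001 0.001
 0.001 0.001]
```

>>> play_rows --moves '[[[0, 0, 0, 0, 0, -0.1, 10], [-0.12, 0, 0, 0, 0, -0.2, 10], [-0.12, 0, 0, 0, 0.02, -0.25, 10], [0, 0, 0, 0, 0.02, -0.15, 10], [0, 0, 0, 0, 0, 0, 10]]]'

```text
time: 4.77
tool_pos: [0.4529, -0.2751, 0.2758]
tcp_rot: [1.665, 2.576, 0.154]
wrist_force: [0.8, -1.1, -6.0]
width: 0.169
grip_force: 98.8
```

```bash
python3 step.py .4513 -.2741 .28 24.3 .1
```

```text
t 4.77 n8852 theta -0.013 (pos -0.021 pred 0.065) om -0.310 phi -0.122/cmd -0.120 roll 0.005 p [ 0.4529 -0.2751  0.2758] cmd [ 0.4513 -0.2741  0.2726] g 99 fz -6.0
yaw 24.3
u [-0.014, 0.027, 0.035, 0.029, 0.021, 0.013, 0.008, 0.005, 0.004, 0.003] th [np.float64(-0.045), np.float64(-0.04), np.float64(-0.028), np.float64(-0.015), np.float64(-0.007)]
[[[0.21,-0.0,0.0,0.0,0.004,-0.034,10],[0.08,-0.0,0.0,-0.0,0.001,-0.04,10],[0.02,-0.0,0.0,-0.0,-0.0,-0.004,10],[-0.01,0.0,0.0,-0.0,-0.0,0.004,10],[-0.02,-0.0,0.0,-0.0,-0.0,0.0,10]]]
```

>>> play_rows --moves '[[[0.21, 0, 0, 0, 0.004, -0.034, 10], [0.08, 0, 0, 0, 0.001, -0.04, 10], [0.02, 0, 0, 0, 0, -0.004, 10], [-0.01, 0, 0, 0, 0, 0.004, 10], [-0.02, 0, 0, 0, 0, 0, 10]]]'

```text
time: 5.23
tool_pos: [0.4521, -0.2726, 0.2779]
tcp_rot: [-1.695, -2.629, 0.024]
wrist_force: [-0.1, -0.1, -7.9]
width: 0.169
grip_force: 99.0
```

```bash
python3 step.py .4513 -.2741 .28 24.3 .1
```

```text
t 5.23 n8907 theta 0.020 (pos 0.026 pred -0.007) om 0.118 phi 0.020/cmd 0.020 roll -0.003 p [ 0.4521 -0.2726  0.2779] cmd [ 0.4513 -0.2741  0.28  ] g 99 fz -7.9
yaw 24.4
u [-0.032, -0.048, -0.046, -0.037, -0.029, -0.022, -0.017, -0.013, -0.011, -0.009] th [np.float64(0.031), np.float64(0.025), np.float64(0.016), np.float64(0.009), np.float64(0.004)]
[[[-0.1,-0.0,0.0,-0.0,-0.0,0.0,10],[-0.04,0.0,-0.0,-0.0,-0.0,0.0,10],[0.01,-0.0,0.0,-0.0,-0.0,0.0,10],[0.02,-0.0,-0.0,-0.0,-0.0,0.0,10],[0.01,0.0,-0.0,-0.0,-0.0,0.0,10]]]
```

Balanced well. Holding.

>>> play_rows --moves '[[[-0.1, 0, 0, 0, 0, 0, 10], [-0.04, 0, 0, 0, 0, 0, 10], [0.01, 0, 0, 0, 0, 0, 10], [0.02, 0, 0, 0, 0, 0, 10], [0.01, 0, 0, 0, 0, 0, 10]]]'

```text
time: 5.7
tool_pos: [0.452, -0.274, 0.2801]
tcp_rot: [1.697, 2.625, 0.038]
wrist_force: [0.3, -1.0, -7.6]
width: 0.165
grip_force: 99.0
```

```bash
python3 step.py .4513 -.2741 .28 24.3 .1
```

```text
t 5.70 n8871 theta -0.008 (pos -0.006 pred 0.004) om -0.063 phi -0.029/cmd -0.030 roll 0.000 p [ 0.452  -0.274   0.2801] cmd [ 0.4513 -0.2741  0.28  ] g 99 fz -7.6
yaw 24.2
u [0.001, 0.012, 0.014, 0.011, 0.008, 0.005, 0.004, 0.003, 0.002, 0.002] th [np.float64(-0.015), np.float64(-0.013), np.float64(-0.009), np.float64(-0.005), np.float64(-0.003)]
[[[0.06,0.0,0.0,-0.0,-0.0,0.0,10],[0.02,0.0,0.0,-0.0,-0.0,0.0,10],[0.01,0.0,-0.0,-0.0,-0.0,0.0,10],[-0.01,0.0,-0.0,-0.0,-0.0,0.0,10],[0.0,0.0,-0.0,-0.0,-0.0,0.0,10]]]
```

>>> play_rows --moves '[[[0.06, 0, 0, 0, 0, 0, 10], [0.02, 0, 0, 0, 0, 0, 10], [0.01, 0, 0, 0, 0, 0, 10], [-0.01, 0, 0, 0, 0, 0, 10], [0, 0, 0, 0, 0, 0, 10]]]'

```text
time: 6.17
tool_pos: [0.4526, -0.2735, 0.2799]
tcp_rot: [-1.701, -2.635, 0.012]
wrist_force: [-0.1, 0.1, -7.8]
width: 0.167
grip_force: 99.0
```

```bash
python3 step.py .4513 -.2741 .28 24.3 .1
```

```text
t 6.17 n8883 theta 0.008 (pos 0.014 pred -0.003) om 0.043 phi 0.009/cmd 0.010 roll -0.000 p [ 0.4526 -0.2735  0.2799] cmd [ 0.4513 -0.2741  0.28  ] g 99 fz -7.8
yaw 24.3
u [-0.011, -0.017, -0.017, -0.014, -0.01, -0.008, -0.006, -0.005, -0.004, -0.003] th [np.float64(0.012), np.float64(0.01), np.float64(0.007), np.float64(0.004), np.float64(0.002)]
[[[-0.04,-0.0,0.0,-0.0,-0.0,0.0,10],[-0.01,0.0,0.0,-0.0,-0.0,0.0,10],[0.0,0.0,-0.0,-0.0,-0.0,0.0,10],[0.0,0.0,-0.0,-0.0,-0.0,0.0,10],[0.01,-0.0,-0.0,-0.0,-0.0,0.0,10]]]
```

>>> play_rows --moves '[[[-0.04, 0, 0, 0, 0, 0, 10], [-0.01, 0, 0, 0, 0, 0, 10], [0, 0, 0, 0, 0, 0, 10], [0, 0, 0, 0, 0, 0, 10], [0.01, 0, 0, 0, 0, 0, 10]]]'

```text
time: 6.63
tool_pos: [0.452, -0.2739, 0.2801]
tcp_rot: [1.702, 2.634, 0.013]
wrist_force: [0.8, 0.4, -7.5]
width: 0.166
grip_force: 99.0
```

```bash
python3 step.py .4513 -.2741 .28 24.3 .1
```

```text
t 6.63 n8882 theta 0.000 (pos 0.005 pred 0.002) om -0.021 phi -0.010/cmd -0.010 roll 0.000 p [ 0.452  -0.2739  0.2801] cmd [ 0.4513 -0.2741  0.28  ] g 99 fz -7.5
yaw 24.3
u [-0.004, -0.001, 0.0, 0.0, -0.0, -0.0, -0.0, -0.0, -0.0, -0.0] th [np.float64(-0.002), np.float64(-0.002), np.float64(-0.002), np.float64(-0.001), np.float64(-0.001)]
[[[0.01,0.0,-0.0,-0.0,-0.0,0.0,10],[0.01,0.0,-0.0,-0.0,-0.0,0.0,10],[-0.0,-0.0,0.0,-0.0,-0.0,0.0,10],[-0.0,-0.0,0.0,-0.0,-0.0,0.0,10],[-0.0,-0.0,0.0,-0.0,-0.0,0.0,10]]]
```

>>> play_rows --moves '[[[0.01, 0, 0, 0, 0, 0, 10], [0.01, 0, 0, 0, 0, 0, 10], [0, 0, 0, 0, 0, 0, 10], [0, 0, 0, 0, 0, 0, 10], [0, 0, 0, 0, 0, 0, 10]]]'

```text
time: 7.1
tool_pos: [0.4524, -0.2736, 0.28]
tcp_rot: [-1.704, -2.639, 0.0]
wrist_force: [-0.7, 0.2, -9.0]
width: 0.168
grip_force: 99.0
```

```bash
python3 step.py .4513 -.2741 .335 24.3 .15
```

```text
t 7.10 n8890 theta 0.005 (pos 0.009 pred -0.001) om 0.012 phi 0.000/cmd 0.000 roll -0.000 p [ 0.4524 -0.2736  0.28  ] cmd [ 0.4513 -0.2741  0.28  ] g 99 fz -9.0
yaw 24.3
u [-0.008, -0.011, -0.01, -0.008, -0.006, -0.005, -0.004, -0.003, -0.002, -0.002] th [np.float64(0.006), np.float64(0.004), np.float64(0.003), np.float64(0.001), np.float64(-0.0)]
[[[-0.02,-0.0,0.0,-0.0,-0.0,-0.035,10],[0.0,0.0,0.0,0.0,0.001,-0.069,10],[0.0,0.0,0.0,0.0,0.001,-0.104,10],[0.0,0.0,0.0,-0.0,0.001,-0.125,10],[0.01,0.0,-0.0,-0.0,0.001,-0.103,10]]]
```

>>> play_rows --moves '[[[-0.02, 0, 0, 0, 0, -0.035, 10], [0, 0, 0, 0, 0.001, -0.069, 10], [0, 0, 0, 0, 0.001, -0.104, 10], [0, 0, 0, 0, 0.001, -0.125, 10], [0.01, 0, 0, 0, 0.001, -0.103, 10]]]'

```text
time: 7.57
tool_pos: [0.4526, -0.2741, 0.3261]
tcp_rot: [1.702, 2.635, 0.006]
wrist_force: [0.1, -0.4, -8.2]
width: 0.169
grip_force: 99.0
```

```bash
python3 step.py .665 .0925 .335 0 .22
```

```text
t 7.57 n8889 theta 0.003 (pos 0.007 pred -0.000) om -0.003 phi -0.006/cmd -0.005 roll 0.002 p [ 0.4526 -0.2741  0.3261] cmd [ 0.4513 -0.2741  0.3236] g 99 fz -8.2
yaw 24.3
u [0.01, 0.021, 0.029, 0.033, 0.036, 0.035, 0.033, 0.03, 0.026, 0.022] th [np.float64(0.002), np.float64(0.002), np.float64(0.002), np.float64(0.002), np.float64(0.002)]
[[[0.03,0.0,0.1,0.018,0.025,-0.086,10],[0.02,0.002,0.1,0.038,0.047,-0.07,10],[0.02,0.002,0.1,0.06,0.068,-0.053,10],[0.01,0.003,0.1,0.083,0.086,-0.037,10],[0.0,0.004,0.1,0.11,0.101,-0.018,10]]]
```

>>> play_rows --moves '[[[0.03, 0, 0.1, 0.018, 0.025, -0.086, 10], [0.02, 0.002, 0.1, 0.038, 0.047, -0.07, 10], [0.02, 0.002, 0.1, 0.06, 0.068, -0.053, 10], [0.01, 0.003, 0.1, 0.083, 0.086, -0.037, 10], [0, 0.004, 0.1, 0.11, 0.101, -0.018, 10]]]'

```text
time: 8.03
tool_pos: [0.476, -0.235, 0.3511]
tcp_rot: [-2.011, -2.387, 0.042]
wrist_force: [0.5, -0.6, -8.5]
width: 0.169
grip_force: 99.0
```

```bash
python3 step.py .665 .0925 .335 0 .22
```

```text
t 8.03 n8870 theta 0.004 (pos 0.010 pred 0.002) om -0.007 phi 0.033/cmd 0.035 roll 0.002 p [ 0.476  -0.235   0.3511] cmd [ 0.4741 -0.2349  0.3492] g 99 fz -8.5
yaw 9.8
u [0.026, 0.021, 0.018, 0.016, 0.014, 0.012, 0.011, 0.009, 0.008, 0.007] th [np.float64(0.004), np.float64(0.003), np.float64(0.001), np.float64(0.0), np.float64(-0.0)]
[[[-0.02,0.003,0.1,0.137,0.116,-0.0,10],[-0.01,0.002,0.1,0.145,0.111,0.004,10],[0.0,0.002,0.1,0.151,0.104,0.005,10],[-0.01,0.001,0.048,0.156,0.096,0.005,10],[0.0,0.0,0.0,0.158,0.092,0.006,10]]]
```

>>> play_rows --moves '[[[-0.02, 0.003, 0.1, 0.137, 0.116, 0, 10], [-0.01, 0.002, 0.1, 0.145, 0.111, 0.004, 10], [0, 0.002, 0.1, 0.151, 0.104, 0.005, 10], [-0.01, 0.001, 0.048, 0.156, 0.096, 0.005, 10], [0, 0, 0, 0.158, 0.092, 0.006, 10]]]'

```text
time: 8.5
tool_pos: [0.5216, -0.1554, 0.3468]
tcp_rot: [-2.216, -2.214, 0.016]
wrist_force: [0.2, -0.8, -7.2]
width: 0.167
grip_force: 99.0
```

```bash
python3 step.py .665 .0925 .335 0 .22
```

```text
t 8.50 n8856 theta -0.005 (pos 0.002 pred -0.000) om -0.010 phi 0.014/cmd 0.015 roll 0.001 p [ 0.5216 -0.1554  0.3468] cmd [ 0.52   -0.1562  0.346 ] g 99 fz -7.2
yaw -0.0
u [0.017, 0.016, 0.014, 0.011, 0.009, 0.008, 0.006, 0.005, 0.004, 0.003] th [np.float64(-0.004), np.float64(-0.004), np.float64(-0.003), np.float64(-0.002), np.float64(-0.001)]
[[[0.0,0.0,0.0,0.158,0.092,0.006,10],[0.0,0.0,0.0,0.159,0.093,0.005,10],[0.0,0.0,0.0,0.158,0.092,0.006,10],[-0.01,0.0,0.0,0.158,0.092,0.005,10],[-0.0,0.0,0.0,0.158,0.093,0.007,10]]]
```

>>> play_rows --moves '[[[0, 0, 0, 0.158, 0.092, 0.006, 10], [0, 0, 0, 0.159, 0.093, 0.005, 10], [0, 0, 0, 0.158, 0.092, 0.006, 10], [-0.01, 0, 0, 0.158, 0.092, 0.005, 10], [0, 0, 0, 0.158, 0.093, 0.007, 10]]]'

```text
time: 8.97
tool_pos: [0.5678, -0.0763, 0.3431]
tcp_rot: [-2.217, -2.218, 0.01]
wrist_force: [0.3, -0.7, -8.0]
width: 0.165
grip_force: 99.0
```

```bash
python3 step.py .665 .0925 .335 0 .22
```

```text
t 8.97 n8854 theta 0.001 (pos 0.007 pred -0.001) om 0.008 phi 0.009/cmd 0.010 roll 0.001 p [ 0.5678 -0.0763  0.3431] cmd [ 0.5661 -0.0771  0.3425] g 99 fz -8.0
yaw 0.0
u [0.003, 0.001, -0.0, -0.0, -0.0, -0.001, -0.002, -0.004, -0.008, -0.012] th [np.float64(0.003), np.float64(0.003), np.float64(0.002), np.float64(0.001), np.float64(0.001)]
[[[-0.01,0.0,0.0,0.158,0.092,0.006,10],[-0.01,0.0,0.0,0.159,0.093,0.007,10],[-0.0,0.0,0.0,0.158,0.092,0.007,10],[-0.0,0.0,0.0,0.158,0.092,0.006,10],[-0.0,0.0,0.0,0.158,0.092,0.007,10]]]
```

>>> play_rows --moves '[[[-0.01, 0, 0, 0.158, 0.092, 0.006, 10], [-0.01, 0, 0, 0.159, 0.093, 0.007, 10], [0, 0, 0, 0.158, 0.092, 0.007, 10], [0, 0, 0, 0.158, 0.092, 0.006, 10], [0, 0, 0, 0.158, 0.092, 0.007, 10]]]'

```text
time: 9.43
tool_pos: [0.6138, 0.0027, 0.3395]
tcp_rot: [2.22, 2.221, 0.0]
wrist_force: [0.4, -1.1, -7.4]
width: 0.165
grip_force: 99.0
```

```bash
python3 step.py .665 .0925 .335 0 .22
```

```text
t 9.43 n8839 theta 0.004 (pos 0.008 pred 0.001) om 0.001 phi -0.001/cmd 0.000 roll 0.001 p [0.6138 0.0027 0.3395] cmd [0.6122 0.002  0.339 ] g 99 fz -7.4
yaw 0.0
u [-0.007, -0.01, -0.012, -0.014, -0.017, -0.02, -0.022, -0.024, -0.024, -0.022] th [np.float64(0.004), np.float64(0.003), np.float64(0.001), np.float64(-0.0), np.float64(-0.001)]
[[[-0.01,0.0,0.0,0.158,0.092,0.007,10],[-0.01,0.0,0.0,0.159,0.092,0.008,10],[0.0,0.0,0.0,0.157,0.092,0.007,10],[-0.01,0.0,0.0,0.134,0.078,0.007,10],[-0.0,0.0,0.0,0.112,0.065,0.006,10]]]
```

>>> play_rows --moves '[[[-0.01, 0, 0, 0.158, 0.092, 0.007, 10], [-0.01, 0, 0, 0.159, 0.092, 0.008, 10], [0, 0, 0, 0.157, 0.092, 0.007, 10], [-0.01, 0, 0, 0.134, 0.078, 0.007, 10], [0, 0, 0, 0.112, 0.065, 0.006, 10]]]'

```text
time: 9.9
tool_pos: [0.656, 0.0756, 0.3358]
tcp_rot: [2.213, 2.214, 0.017]
wrist_force: [0.3, -0.7, -7.4]
width: 0.165
grip_force: 99.0
```

```bash
python3 step.py .665 .0925 .330 0 .22
```

```text
t 9.90 n8881 theta 0.003 (pos 0.008 pred -0.001) om 0.005 phi -0.015/cmd -0.015 roll -0.000 p [0.656  0.0756 0.3358] cmd [0.6542 0.074  0.3358] g 99 fz -7.4
yaw 0.0
u [-0.026, -0.031, -0.032, -0.03, -0.028, -0.024, -0.021, -0.017, -0.015, -0.012] th [np.float64(0.003), np.float64(0.002), np.float64(0.002), np.float64(0.002), np.float64(0.002)]
[[[-0.02,0.0,0.0,0.088,0.051,0.027,10],[-0.01,0.0,0.0,0.063,0.036,0.022,10],[0.0,0.0,0.0,0.034,0.02,0.012,10],[0.0,0.0,0.0,0.006,0.003,0.002,10],[0.0,0.0,0.0,-0.006,-0.003,-0.002,10]]]
```

>>> play_rows --moves '[[[-0.02, 0, 0, 0.088, 0.051, 0.027, 10], [-0.01, 0, 0, 0.063, 0.036, 0.022, 10], [0, 0, 0, 0.034, 0.02, 0.012, 10], [0, 0, 0, 0.006, 0.003, 0.002, 10], [0, 0, 0, -0.006, -0.003, -0.002, 10]]]'

```text
time: 10.37
tool_pos: [0.6658, 0.0927, 0.3295]
tcp_rot: [2.206, 2.207, 0.031]
wrist_force: [-0.2, -0.6, -8.5]
width: 0.162
grip_force: 99.0
```

```bash
python3 step.py .665 .0925 .330 0 .22
python3 - <<'E'
from step import *
D=json.load(open('st.json'))
c=cam('scene');save('s5.png',cv2.resize(c['image'][150:320,180:400],None,fx=2.7,fy=2.7,interpolation=cv2.INTER_CUBIC))
W,ok=cloud(c);I=c['image'].astype(int);o=orange(c)
m=ok&(W[...,2]>.35)&(W[...,2]<.368)&(abs(W[...,0]-.66)<.06)&(abs(W[...,1]-.09)<.1)&(I[...,0]>I[...,2]+15)&~o
q=W[m];print('bar',len(q),np.percentile(q,[2,50,98],axis=0).round(4).tolist())
E
```

```text
t 10.37 n8863 theta 0.011 (pos 0.014 pred 0.002) om 0.016 phi -0.029/cmd -0.030 roll 0.001 p [0.6658 0.0927 0.3295] cmd [0.665  0.0925 0.33  ] g 99 fz -8.5
yaw 0.0
u [-0.037, -0.035, -0.03, -0.025, -0.02, -0.016, -0.013, -0.011, -0.009, -0.008] th [np.float64(0.011), np.float64(0.008), np.float64(0.005), np.float64(0.002), np.float64(0.001)]
[[[-0.01,0.0,0.0,0.0,0.0,-0.0,10],[-0.0,0.0,0.0,0.0,0.0,-0.0,10],[0.01,0.0,0.0,0.0,0.0,-0.0,10],[0.01,0.0,0.0,0.0,0.0,-0.0,10],[0.01,0.0,0.0,0.0,0.0,-0.0,10]]]
bar 301 [[0.6557, 0.0329, 0.3506], [0.6695, 0.1267, 0.3597], [0.6739, 0.1622, 0.3619]]
```

View pics/s5.png

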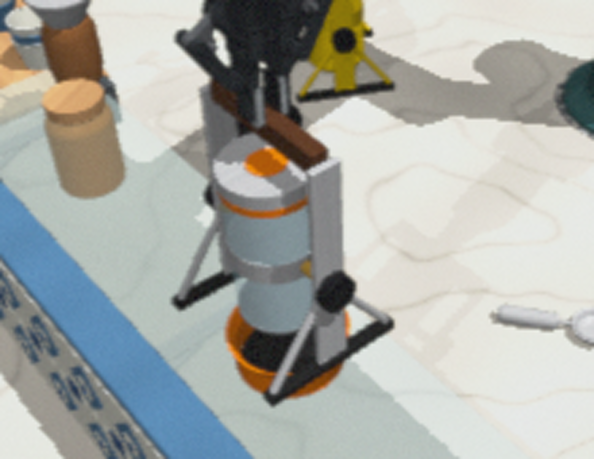

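The scene crop shows the upright canister in the frame directly above the orange collar at (287,350), and bar end measurements centre it at (0.665, 0.093). Holding.

>>> play_rows --moves '[[[-0.01, 0, 0, 0, 0, 0, 10], [0, 0, 0, 0, 0, 0, 10], [0.01, 0, 0, 0, 0, 0, 10], [0.01, 0, 0, 0, 0, 0, 10], [0.01, 0, 0, 0, 0, 0, 10]]]'

```text
time: 10.88
tool_pos: [0.6661, 0.0927, 0.3301]
tcp_rot: [2.212, 2.211, 0.022]
wrist_force: [-0.6, 0.8, -8.5]
width: 0.165
grip_force: 99.0
```

```bash
python3 step.py .665 .0925 .330 0 .22
```

```text
t 10.88 n8896 theta 0.007 (pos 0.009 pred 0.001) om -0.003 phi -0.020/cmd -0.020 roll 0.000 p [0.6661 0.0927 0.3301] cmd [0.665  0.0925 0.33  ] g 99 fz -8.5
yaw -0.0
u [-0.022, -0.021, -0.018, -0.014, -0.012, -0.01, -0.008, -0.007, -0.006, -0.005] th [np.float64(0.006), np.float64(0.005), np.float64(0.003), np.float64(0.001), np.float64(0.001)]
[[[0.0,0.0,0.0,0.0,0.0,-0.0,10],[0.0,0.0,0.0,0.0,0.0,-0.0,10],[0.0,0.0,0.0,0.0,0.0,-0.0,10],[0.01,0.0,0.0,0.0,0.0,-0.0,10],[0.01,0.0,0.0,0.0,0.0,-0.0,10]]]
```

>>> play_rows --moves '[[[0, 0, 0, 0, 0, 0, 10], [0, 0, 0, 0, 0, 0, 10], [0, 0, 0, 0, 0, 0, 10], [0.01, 0, 0, 0, 0, 0, 10], [0.01, 0, 0, 0, 0, 0, 10]]]'

```text
time: 11.35
tool_pos: [0.666, 0.0929, 0.3301]
tcp_rot: [2.217, 2.216, 0.011]
wrist_force: [0.9, -0.3, -8.1]
width: 0.17
grip_force: 99.0
```

```bash
python3 step.py .665 .0925 .330 0 .22
```

```text
t 11.35 n8889 theta 0.008 (pos 0.012 pred 0.001) om 0.010 phi -0.010/cmd -0.010 roll 0.000 p [0.666  0.0929 0.3301] cmd [0.665  0.0925 0.33  ] g 99 fz -8.1
yaw -0.0
u [-0.019, -0.02, -0.018, -0.014, -0.011, -0.009, -0.007, -0.006, -0.005, -0.004] th [np.float64(0.008), np.float64(0.006), np.float64(0.003), np.float64(0.001), np.float64(-0.0)]
[[[-0.02,0.0,0.0,0.0,0.0,-0.0,10],[0.0,0.0,0.0,0.0,0.0,-0.0,10],[0.0,0.0,0.0,0.0,0.0,-0.0,10],[0.01,0.0,0.0,0.0,0.0,-0.0,10],[0.01,0.0,0.0,0.0,0.0,-0.0,10]]]
```

>>> play_rows --moves '[[[-0.02, 0, 0, 0, 0, 0, 10], [0, 0, 0, 0, 0, 0, 10], [0, 0, 0, 0, 0, 0, 10], [0.01, 0, 0, 0, 0, 0, 10], [0.01, 0, 0, 0, 0, 0, 10]]]'

```text
time: 11.82
tool_pos: [0.666, 0.0929, 0.3301]
tcp_rot: [2.217, 2.216, 0.011]
wrist_force: [0.8, 0.1, -8.8]
width: 0.163
grip_force: 99.0
```

```bash
python3 step.py .665 .0925 .330 0 .22
```

```text
t 11.82 n8887 theta 0.004 (pos 0.008 pred -0.000) om -0.001 phi -0.010/cmd -0.010 roll 0.000 p [0.666  0.0929 0.3301] cmd [0.665  0.0925 0.33  ] g 99 fz -8.8
yaw -0.0
u [-0.012, -0.012, -0.01, -0.008, -0.007, -0.005, -0.004, -0.004, -0.003, -0.003] th [np.float64(0.004), np.float64(0.003), np.float64(0.003), np.float64(0.002), np.float64(0.001)]
[[[0.0,0.0,0.0,0.0,0.0,-0.0,10],[0.0,0.0,0.0,0.0,0.0,-0.0,10],[0.0,0.0,0.0,0.0,0.0,-0.0,10],[0.0,0.0,0.0,0.0,0.0,-0.0,10],[0.01,0.0,0.0,0.0,0.0,-0.0,10]]]
```

>>> play_rows --moves '[[[0, 0, 0, 0, 0, 0, 10], [0, 0, 0, 0, 0, 0, 10], [0, 0, 0, 0, 0, 0, 10], [0, 0, 0, 0, 0, 0, 10], [0.01, 0, 0, 0, 0, 0, 10]]]'

```text
time: 12.28
tool_pos: [0.666, 0.0928, 0.3301]
tcp_rot: [2.219, 2.219, 0.006]
wrist_force: [-0.5, -0.4, -8.0]
width: 0.166
grip_force: 99.0
```

```bash
python3 step.py .665 .0925 .330 0 .22
```

```text
t 12.28 n8892 theta 0.008 (pos 0.012 pred 0.001) om 0.008 phi -0.005/cmd -0.005 roll 0.000 p [0.666  0.0928 0.3301] cmd [0.665  0.0925 0.33  ] g 99 fz -8.0
yaw -0.0
u [-0.015, -0.016, -0.015, -0.012, -0.009, -0.007, -0.006, -0.005, -0.004, -0.003] th [np.float64(0.008), np.float64(0.006), np.float64(0.004), np.float64(0.002), np.float64(0.001)]
[[[-0.02,0.0,0.0,0.0,0.0,-0.0,10],[-0.0,0.0,0.0,0.0,0.0,-0.0,10],[-0.0,0.0,0.0,0.0,0.0,-0.0,10],[0.01,0.0,0.0,0.0,0.0,-0.0,10],[0.0,0.0,0.0,0.0,0.0,-0.0,10]]]
```

>>> play_rows --moves '[[[-0.02, 0, 0, 0, 0, 0, 10], [0, 0, 0, 0, 0, 0, 10], [0, 0, 0, 0, 0, 0, 10], [0.01, 0, 0, 0, 0, 0, 10], [0, 0, 0, 0, 0, 0, 10]]]'

```text
time: 12.75
tool_pos: [0.6661, 0.0928, 0.33]
tcp_rot: [2.217, 2.216, 0.011]
wrist_force: [-0.6, 0.6, -6.7]
width: 0.163
grip_force: 99.0
```

```bash
python3 step.py .665 .0925 .330 0 .22
```

```text
t 12.75 n8882 theta 0.007 (pos 0.009 pred 0.001) om -0.001 phi -0.010/cmd -0.010 roll 0.000 p [0.6661 0.0928 0.33  ] cmd [0.665  0.0925 0.33  ] g 99 fz -6.7
yaw -0.0
u [-0.015, -0.015, -0.013, -0.011, -0.008, -0.007, -0.005, -0.004, -0.004, -0.003] th [np.float64(0.006), np.float64(0.004), np.float64(0.002), np.float64(0.001), np.float64(-0.0)]
[[[-0.01,0.0,0.0,0.0,0.0,-0.0,10],[-0.0,0.0,0.0,0.0,0.0,-0.0,10],[-0.0,0.0,0.0,0.0,0.0,-0.0,10],[0.01,0.0,0.0,0.0,0.0,-0.0,10],[0.0,0.0,0.0,0.0,0.0,-0.0,10]]]
```

Then start lowering: first to TCP z 0.290 (foot just entering the collar).

>>> play_rows --moves '[[[-0.01, 0, 0, 0, 0, 0, 10], [0, 0, 0, 0, 0, 0, 10], [0, 0, 0, 0, 0, 0, 10], [0.01, 0, 0, 0, 0, 0, 10], [0, 0, 0, 0, 0, 0, 10]]]'

```text
time: 13.22
tool_pos: [0.6661, 0.0928, 0.3299]
tcp_rot: [2.217, 2.216, 0.011]
wrist_force: [-0.3, 0.4, -8.2]
width: 0.166
grip_force: 99.0
```

```bash
python3 step.py .665 .0925 .285 0 .1
```

```text
t 13.22 n8884 theta 0.004 (pos 0.006 pred -0.000) om -0.003 phi -0.010/cmd -0.010 roll 0.000 p [0.6661 0.0928 0.3299] cmd [0.665  0.0925 0.33  ] g 99 fz -8.2
yaw -0.0
u [-0.012, -0.011, -0.01, -0.008, -0.006, -0.005, -0.004, -0.003, -0.003, -0.002] th [np.float64(0.004), np.float64(0.003), np.float64(0.002), np.float64(0.001), np.float64(0.001)]
[[[0.0,0.0,0.0,0.0,-0.0,0.035,10],[0.0,0.0,0.0,0.0,-0.001,0.069,10],[0.0,0.0,0.0,0.0,-0.001,0.083,10],[0.0,0.0,0.0,0.0,-0.001,0.084,10],[0.01,0.0,0.0,0.0,-0.0,0.083,10]]]
```

>>> play_rows --moves '[[[0, 0, 0, 0, 0, 0.035, 10], [0, 0, 0, 0, -0.001, 0.069, 10], [0, 0, 0, 0, -0.001, 0.083, 10], [0, 0, 0, 0, -0.001, 0.084, 10], [0.01, 0, 0, 0, 0, 0.083, 10]]]'

```text
time: 13.68
tool_pos: [0.6655, 0.0928, 0.2929]
tcp_rot: [2.22, 2.219, 0.004]
wrist_force: [-0.5, 0.9, -8.4]
width: 0.167
grip_force: 99.0
```

```bash
python3 step.py .665 .0925 .277 0 .1
```

```text
t 13.68 n8896 theta 0.004 (pos 0.008 pred 0.001) om 0.003 phi -0.004/cmd -0.005 roll 0.000 p [0.6655 0.0928 0.2929] cmd [0.665  0.0925 0.2946] g 99 fz -8.4
yaw -0.0
u [-0.008, -0.008, -0.007, -0.006, -0.005, -0.004, -0.003, -0.002, -0.002, -0.002] th [np.float64(0.003), np.float64(0.002), np.float64(0.001), np.float64(0.0), np.float64(0.0)]
[[[-0.01,0.0,0.0,0.0,-0.001,0.083,10],[0.0,0.0,0.0,0.0,-0.0,0.067,10],[0.01,0.0,0.0,0.0,-0.001,0.033,10],[0.0,0.0,0.0,0.0,0.0,-0.003,10],[0.0,0.0,0.0,0.0,0.0,-0.004,10]]]
```

>>> play_rows --moves '[[[-0.01, 0, 0, 0, 0, 0.083, 10], [0, 0, 0, 0, 0, 0.067, 10], [0.01, 0, 0, 0, 0, 0.033, 10], [0.01, 0, 0, 0, 0, 0, 10], [0, 0, 0, 0, 0, 0, 10]]]'

```text
time: 14.15
tool_pos: [0.6662, 0.0928, 0.2759]
tcp_rot: [-2.221, -2.221, 0.001]
wrist_force: [-0.3, 0.7, -7.9]
width: 0.163
grip_force: 99.0
```

>>> play_rows --moves '[[[0, 0, 0, 0, 0, 0.008, 10], [0, 0, 0, 0, 0, 0.008, 10], [0, 0, 0, 0, 0, 0.008, 10], [0, 0, 0, 0, 0, 0.006, 10], [0, 0, 0, 0, 0, 0, 10]]]'

```text
time: 14.57
tool_pos: [0.6662, 0.0929, 0.2733]
tcp_rot: [2.222, 2.221, 0.0]
wrist_force: [0.3, 1.0, -8.2]
width: 0.166
grip_force: 99.0
```

```bash
python3 meas.py
```

```text
t 14.57 p [0.6662 0.0929 0.2733] w 0.166 g 98.96490812301636 f [ 0.3  1.  -8.2] tq [ 0.03 -0.    0.02]
[[ 0.  1.  0.]
 [ 1. -0. -0.]
 [-0.  0. -1.]]
```

>>> play_rows --moves '[[[0, 0, 0, 0, 0, 0.005, 10], [0, 0, 0, 0, 0, 0.005, 10], [0, 0, 0, 0, 0, 0.005, 10], [0, 0, 0, 0, 0, 0, 10]]]'

```text
time: 14.9
tool_pos: [0.6665, 0.0926, 0.2728]
tcp_rot: [2.221, 2.22, 0.001]
wrist_force: [-1.3, -1.1, -3.1]
width: 0.169
grip_force: 99.6
```

>>> play_rows --moves '[[[0, 0, 0, 0, 0, 0.004, 10], [0, 0, 0, 0, 0, 0.003, 10], [0, 0, 0, 0, 0, 0, 10]]]'

```text
time: 15.15
tool_pos: [0.6666, 0.0926, 0.2728]
tcp_rot: [2.221, 2.22, 0.002]
wrist_force: [-3.0, -2.4, 2.4]
width: 0.165
grip_force: 100.3
```

>>> play_rows --moves '[[[0, 0, 0, 0, 0, 0, 18], [0, 0, 0, 0, 0, 0, 22], [0, 0, 0, 0, 0, 0, 50], [0, 0, 0, 0, 0, 0, 50], [0, 0, 0, 0, 0, 0, 50]]]'

```text
time: 15.57
tool_pos: [0.6666, 0.0932, 0.2712]
tcp_rot: [2.221, 2.221, 0.001]
wrist_force: [0.3, -0.7, -0.9]
width: 0.585
grip_force: 0.0
```

```bash
python3 meas.py
python3 - <<'E'
from th import *
s=bot.read_state();M=R.from_rotvec(s['tcp_rot']).as_matrix();p=s['tool_pos']
c=cam('wrist');save('w6.png',c['image']);co,q,pts=lid(c,p,M);print(len(q),co.round(3))
E
```

```text
t 15.57 p [0.6666 0.0932 0.2712] w 0.585 g 0.0 f [ 0.3 -0.7 -0.9] tq [-0.06 -0.01 -0.03]
[[-0.     1.     0.001]
 [ 1.     0.     0.   ]
 [ 0.     0.001 -1.   ]]
10553 [0.003 0.096 0.017]
```

View pics/w6.png

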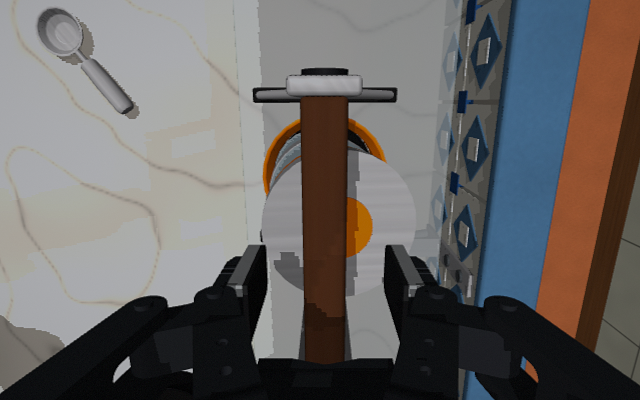

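Fingers are open around the bar (columns 302–348); the canister rests leaning on the orange collar. Draw straight up, then check.

>>> play_rows --moves '[[[0, 0, 0, 0, 0, -0.1, 50], [0, 0, 0, 0, 0, -0.25, 50], [0, 0, 0, 0, 0, -0.35, 50], [0, 0, 0, 0, 0, -0.35, 50], [0, 0, 0, 0, 0, -0.3, 50]]]'

```text
time: 16.03
tool_pos: [0.6664, 0.0929, 0.4093]
tcp_rot: [2.221, 2.22, 0.003]
wrist_force: [0.5, -0.7, 0.5]
width: 0.583
grip_force: 0.0
```

>>> play_rows --moves '[[[0, 0, 0, 0, -0.3, -0.1, 50], [0, 0, 0, 0, -0.3, 0, 50], [0, 0, 0, 0, -0.3, 0, 50], [0, 0, 0, 0, 0, 0, 50], [0, 0, 0, 0, 0, 0, 50]]]'

```text
time: 16.45
tool_pos: [0.5754, 0.093, 0.4179]
tcp_rot: [2.22, 2.22, 0.004]
wrist_force: [0.4, 0.6, 0.7]
width: 0.588
grip_force: 0.0
```

```bash
python3 meas.py
python3 - <<'E'
from w import *
for n in('scene','top'):
    c=cam(n);W,ok=cloud(c);I=c['image'].astype(int)
    if n=='scene': save('s7.png',c['image'])
    m=ok&(W[...,2]>.296)&(W[...,2]<.312)&(abs(W[...,0]-.66)<.05)&(abs(W[...,1]-.09)<.1)&(I[...,0]>I[...,2]+15)
    q=W[m];print(n,len(q),np.percentile(q,[2,50,98],axis=0).round(4).tolist())
E
```

```text
t 16.45 p [0.5754 0.093  0.4179] w 0.588 g 0.0 f [0.4 0.6 0.7] tq [ 0.01 -0.04 -0.01]
[[-0.     1.     0.003]
 [ 1.     0.     0.   ]
 [ 0.     0.003 -1.   ]]
scene 401 [[0.6572, 0.0297, 0.2967], [0.668, 0.1023, 0.3031], [0.675, 0.163, 0.3054]]
top 55 [[0.6575, 0.0259, 0.3006], [0.6652, 0.0363, 0.3048], [0.6742, 0.0442, 0.3093]]
```

View pics/s7.png

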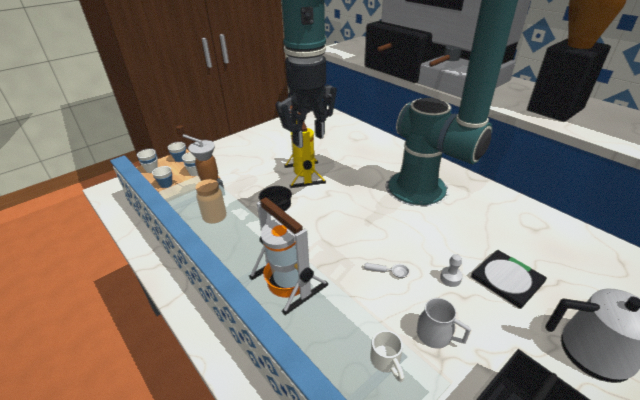

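The frame stands over the orange collar at (285,265) on the glass. Its centre measures about (0.666, 0.094) against the collar's (0.666, 0.092), and the gripper is clear.

```bash
python3 -c "
from workcell import bot
print(bot.finish_job())"
```

```text
the job is handed in; nothing more can be done
None
```

The canister is home in the orange collar and the job is handed in at about 16.5 s. The frame stands on the glass within about 2 mm of centre and has been released. Both steady holds were kept (over 2 s above the black collar, over 3 s above the orange one), with the lean within about 0.02 rad. I did not see the judge's verdict.

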